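# Start the thread of the tee clamp's wing knob and turn it home

### The job

On the welding table stand two strap clamps; take the one that holds the welded tee piece (a flat plate with an upright rib). Its wing knob's thread has not caught: turn the knob back, anticlockwise seen from above, until the little pin in its top clicks down, then turn it clockwise all the way to its stop and let go. Leave the knob of the other clamp, which holds a bare flat plate, as it is.

Things in the scene. Friction and masses are not known exactly. Their poses are not given: they have to be found in the camera images.
- wing_grip (a point): Middle of the black pinch bar of the tee clamp's wing knob, on its upright axis, 94 mm above the table; x along the bar, y across, z up, turning with the knob. Bar 14 mm thick, 52 long (68 over its raised ends), from 26 mm below to 10 above this point (ends 18, pin 20). Below it a disc, radius 20 mm. Else nothing within 120 mm is over 65 mm high. Pinch from above across y; the height stays.
- wing (a joint): Angle of the tee clamp's knob, rad, growing clockwise seen from above (tightening). Starts at 0.45 to 0.70; with the pin up it jams at about 0.83 (gives up to 0.3 if forced hard, springs back). Turned back (anticlockwise) the pin drops at 0.05 to 0.12; backward stop at -0.2. With the pin down it turns freely clockwise to the home stop at 1.25. Friction 0.06 N m; stays where left.
- pin (a joint): Height, m, of the sprung steel pin, 7 mm across, in the middle of that knob's top: 0 at the start (standing 10 mm above the bar), -0.008 once clicked down (2 mm above the bar). A light spring draws it down: no pressing needed; it stays down.
- flat_wing (a joint): Angle of the like knob on the other clamp (same 160 x 120 mm steel base, holding a bare flat plate 8 mm thick without a rib; pin down), same sense, tight at 1.10 to 1.25. Not to be turned. The two clamps are fixed left and right of the table's middle, either way round.

How it is judged:
On the way:
1. the tee clamp's knob has been turned back until its pin clicked down (value of joint pin below -0.006 m), for 0.1 s.
At the end, for the whole second after the job is handed in: The tee clamp's wing knob is within 0.2 rad of its home stop (joint above 1.05) with its pin down (below -0.006 m), let go; the other clamp's knob is still tight (above 0.9) (value of joint wing above 1.05 rad and value of joint pin below -0.006 m and value of joint flat_wing above 0.9 rad); the robot touches nothing.
It fails at once if the other clamp's knob is loosened (below 0.9 rad) (value of joint flat_wing below 0.9 rad).
It also fails if it takes over 32 s, if anything falls off the work surface, if the arm or the gripper's body presses on something with over 40 N, if the wrist force passes 120 N, or if a joint passes its speed limit or range.

### The arm

A 7-joint arm with a two-finger parallel gripper is mounted at the origin on the work surface. World frame = base frame: x ahead of the robot, y to its left, z up, the work surface at z = 0. Lengths are in m, angles in rad, forces in N, time in s.
With the tool pointing down it reaches from about 0.425 to 0.875 m from the base axis. Payload 8.4 kg.
Tool frame: the origin (TCP) lies at the very end of the fingers, on their centre line; the grasp point (between the pads) lies 19 mm behind it (bot.grip_depth is the distance from the TCP to the grasp point, in m); z points along the fingers, y is the direction in which the jaws open and shut (so a half turn about z gives the same grasp; the last joint's range is limited). The gripper opens to 85 mm and grips with 20 to 120 N. Pads are 22 mm wide; open, the fingers measure 114 mm over their backs; the gripper's body (76 mm by 85 mm) begins 54 mm behind the grasp point. The pads swing forward as they close: fully open they stand 13 mm farther back than shut.
Start: joints at [1.15, 0.333, 0.04, 1.465, -0.013, 1.343, -0.059], TCP at [0.206, -0.617, 0.231] pointing down, gripper open.
Joint ranges: [-2.58, 2.58], [-0.38, 2.09], [-1.3, 1.39], [0.25, 2.4], [-1.5, 4.64], [0.08, 2.09], [-2.65, 2.65]. Speed limits (rad/s): [2.22, 2.22, 2.79, 2.79, 3.14, 3.14, 3.14].

### API

Orientations are given as [roll, pitch, yaw] about the fixed x, y, z axes, in that order (R = Rz(yaw) Ry(pitch) Rx(roll)).
In Python, from rig import telemetry, get_image, calibration, hand_in, bot gives the robot as it stands.
- The arm moves only by the tool carry_out, never from a script. Its argument "commands" is a list of rows, each an object of numbers: "dx", "dy", "dz": the shift along the tool's x, y, z in mm; "spin": the turn about the tool's z in units of 5 degrees (1.0 is 5 degrees); "claw": the closure, from 0 (fully open) to 1 (shut). A call has 1 to 20 rows; each row shifts and turns the pose as measured when the row begins, along the tool's axes as they then stand; what a row does not reach is not made up. A row lasts 1/12 s, in which the tool goes at most 41.7 mm and 7.16 degrees, less where a joint would pass 70% of its speed; a pose out of reach is approached as far as the arm can. A call with a gripper value outside its range is refused whole. The fingers move at their own pace and stop on an object; the grip force is fixed at half the most. Time passes only in rows, so rows that do not move let the fingers close. It gives the time, the measured TCP pose, the force and the opening at its end, in the units of the state.
- telemetry.get_state(): the state, without advancing time (a new reading comes with each control period).
- get_image(name): name is "side" or "top" or "wrist"; returns (picture, depth): 400x640x3 uint8, red, green, blue; 400x640 float32, m along the optical axis (not along the pixel's ray), 0 where there is no reading.
- calibration(name): a dict with "fx", "fy", "cx", "cy" (pixels), "rvec" (rotation vector, rad) and "tvec" (3), from world to camera coordinates, as OpenCV has them. Camera axes: x right, y down, z forward; pixel columns grow to the right and rows downward; lengths in m; the calibration is good to about 2 mm. A picture is of the moment at which its call begins: read the wrist's pose just before it. calibration takes no time and is no camera call; for the wrist camera it gives the pose at the moment of the call.
- hand_in(): hands the job in, once; it reports no verdict.
The state is a dict: "clock": time; "qpos": joint angles; "joint_vel": joint speeds; "joint_torque": joint torques, N m; "position": TCP position; "tool_rot": TCP orientation; "wrist_force": force on the tool from outside, world axes, zero at the start; "ft_torque": the same for the moment, N m; "gripper_width": finger opening in m.
Only numpy, scipy, OpenCV 4.12 (cv2) and the standard library are available. Lean on these libraries where they do the work, as an engineer would, in place of code of your own. Each camera call takes 0.05 s, during which the arm holds its last target. There are 200 camera calls.

## Working session

There is one attempt and no reset: what is moved stays moved. The work goes in short steps, Python scripts to look and compute and a tool call to move; the robot and the scene stay as the last step left them, time stands still between calls to the robot, and variables do not carry over. Pictures are saved under pics/ and viewed, about 8 in all and at most 12, crops included, and the job is handed in when it is done.

Besides the shell and the picture viewer there is one more tool, called after "Call:" by a JSON object that holds its "name" and its "arguments", one argument or row to a line. carry_out: Moves the arm, as the interface text tells. Its arguments: {"type":"object","properties":{"commands":{"type":"array"}},"required":["commands"]}

```bash
mkdir -p pics; ls; cat > h.py <<'E'
import numpy as np, cv2
from rig import telemetry, get_image, calibration, hand_in, bot
def snap(n,f):
    c=calibration(n); im,d=get_image(n); cv2.imwrite('pics/'+f,im[:,:,::-1]); np.savez('pics/'+f+'.npz',im=im,d=d,**{k:np.array(v) for k,v in c.items()}); return im,d,c
def world(c,u,v,z):  # ray onto plane z
    R=cv2.Rodrigues(np.array(c['rvec'],float))[0]; t=np.array(c['tvec'],float).ravel()
    r=R.T@np.array([(u-c['cx'])/c['fx'],(v-c['cy'])/c['fy'],1]); o=-R.T@t
    return o+r*(z-o[2])/r[2]
def cloud(d,c):
    v,u=np.mgrid[:d.shape[0],:d.shape[1]]
    R=cv2.Rodrigues(np.array(c['rvec'],float))[0]; t=np.array(c['tvec'],float).ravel()
    P=np.stack([(u-c['cx'])/c['fx']*d,(v-c['cy'])/c['fy']*d,d],-1)-t
    return P@R
E
python3 - <<'E'
from h import *
print(telemetry.get_state())
for n in('top','side'):
    im,d,c=snap(n,n+'1.png'); print(n,(d>0).mean(),c['fx'],-cv2.Rodrigues(np.array(c['rvec']))[0].T@np.array(c['tvec']).ravel())
E
```

```text
pics
{'clock': 0.0, 'qpos': array([ 1.14981935,  0.33394938,  0.03984764,  1.46628762, -0.01339229,
        1.34329547, -0.05850625]), 'joint_vel': array([-0.00062085,  0.0011329 ,  0.00091552,  0.00026326, -0.00031202,
       -0.00137796,  0.00062485]), 'joint_torque': array([-9.01872113e-06, -6.58550978e+01,  1.36517499e+00, -4.05554724e+01,
        1.67692371e-02,  1.26194747e-02, -4.31880025e-06]), 'position': array([ 0.20540262, -0.61620376,  0.23038803]), 'tool_rot': array([-3.13992236e+00,  1.13787161e-04,  3.21779852e-01]), 'wrist_force': array([-0.67082446,  0.33627374,  0.85799714]), 'ft_torque': array([ 0.03525664, -0.03762507,  0.00644343]), 'gripper_width': 0.08529692214281508}
top 0.99601171875 404.7907941990789 [4.30821036e-01 7.79491523e-04 9.36528223e-01]
side 0.9958671875 384.5528371665741 [ 0.39741698 -0.50215856  0.66363864]
```

View pics/top1.png

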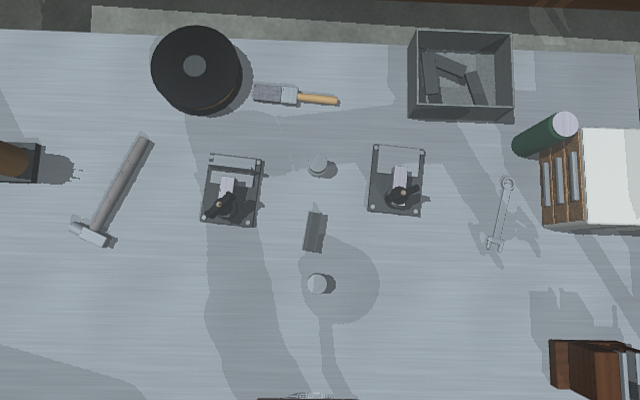

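View pics/side1.png

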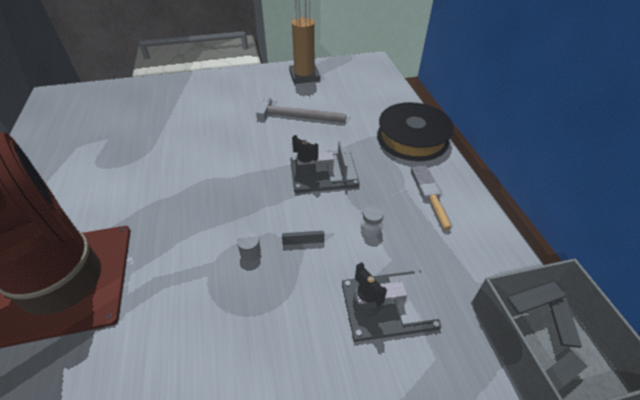

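The top view shows the two clamps at about (232,190) and (397,180), with black knobs at (220,205) and (403,195). In the side view, the far (left) clamp seems to have an upright rib at (342,158). I'll enlarge both clamps and check heights.

```bash
python3 - <<'E'
from h import *
T=np.load('pics/top1.png.npz');S=np.load('pics/side1.png.npz')
a=S['im'][120:200,280:370];b=S['im'][250:350,335:450];e=T['im'][145:235,190:275];f=T['im'][135:225,355:440]
r=lambda x:cv2.resize(x[:,:,::-1],(400,300),interpolation=cv2.INTER_CUBIC)
cv2.imwrite('pics/crop.png',np.vstack([np.hstack([r(a),r(b)]),np.hstack([r(e),r(f)])]))
W=cloud(T['d'],T)
for nm,(v0,v1,u0,u1) in dict(L=(145,235,190,275),R=(135,225,355,440)).items():
    P=W[v0:v1,u0:u1]; im=T['im'][v0:v1,u0:u1]
    m=(P[...,2]>.088)&(P[...,2]<.13)
    q=P[m]; print(nm,m.sum(),q.mean(0).round(4),q[:,2].max(), 
      (lambda w:(w[0].round(5),w[1][:,1].round(3)))(np.linalg.eigh(np.cov(q[:,:2].T))))
    print(cv2.minAreaRect((q[:,:2]*1000).astype(np.float32)))
    m2=(P[...,2]>.03)&(P[...,2]<.065); q=P[m2]; print(m2.sum(),q.min(0).round(3),q.max(0).round(3))
E
```

```text
L 278 [0.5246 0.1943 0.1042] 0.11453789218646551 (array([2.0e-05, 3.9e-04]), array([-0.704,  0.71 ]))
((525.4288330078125, 195.42774963378906), (14.97429084777832, 68.0252456665039), 44.56730270385742)
594 [0.501 0.139 0.03 ] [0.621 0.236 0.065]
R 236 [ 0.5598 -0.1852  0.1048] 0.11460524572950996 (array([2.0e-05, 4.3e-04]), array([-0.363,  0.932]))
((560.7457885742188, -186.16326904296875), (14.071826934814453, 68.69261932373047), 21.351303100585938)
416 [ 0.536 -0.209  0.031] [ 0.629 -0.161  0.065]
```

View pics/crop.png

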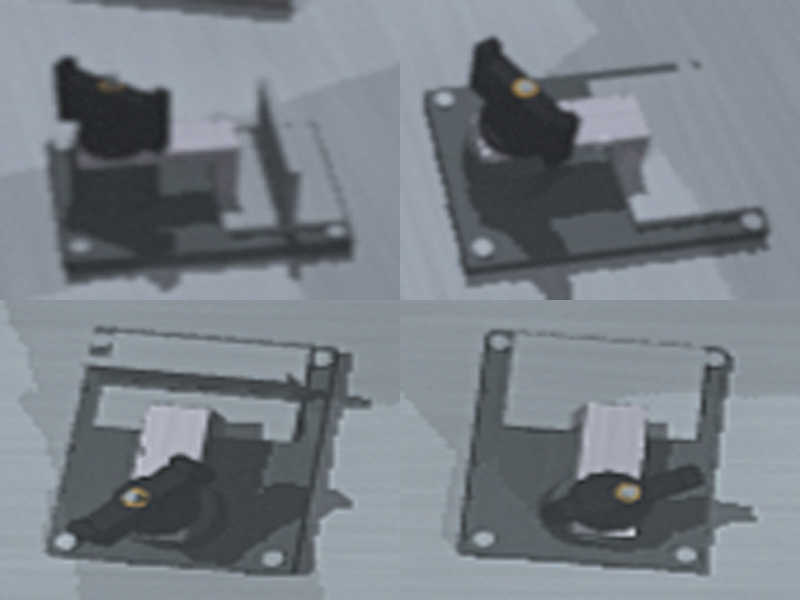

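The left clamp holds the tee: its rib shows in both views. The right plate is bare. The tee knob is at (0.525, 0.195), with its bar along the world -45° line. I'll approach with tool yaw 135° to keep the last joint within range, swinging over at height first.

Call:
{"name": "carry_out", "arguments": {
  "commands": [
    {"dx": 31,"dy": -19},
    {"dx": 31,"dy": -19},
    {"dx": 31,"dy": -19},
    {"dx": 31,"dy": -19},
    {"dx": 31,"dy": -19},
    {"dx": 31,"dy": -19},
    {"dx": 31,"dy": -19},
    {"dx": 31,"dy": -19},
    {"dx": 31,"dy": -19},
    {"dx": 31,"dy": -19},
    {"dx": 31,"dy": -19},
    {"dx": 31,"dy": -19},
    {"dx": 31,"dy": -19},
    {"dx": 31,"dy": -19},
    {"dx": 31,"dy": -19},
    {"dx": 8,"dy": -32},
    {"dx": 8,"dy": -32},
    {"dx": 8,"dy": -32},
    {"dx": 8,"dy": -32},
    {"dx": 8,"dy": -32}
  ]
}}

```text
$.commands[0]: bad value
```

Call:
{"name": "carry_out", "arguments": {
  "commands": [
    {"dx": 31.0,"dy": -19.0,"dz": 0,"spin": 0,"claw": 0}
  ]
}}

```text
clock: 0.18
position: [0.2224, -0.5922, 0.2295]
tool_rot: [-3.14, 0.004, 0.313]
wrist_force: [-0.3, 0.1, 0.9]
gripper_width: 0.0853
```

Call:
{"name": "carry_out", "arguments": {
  "commands": [
    {"dx": 31,"dy": -19,"dz": 0,"spin": 0,"claw": 0},
    {"dx": 31,"dy": -19,"dz": 0,"spin": 0,"claw": 0},
    {"dx": 31,"dy": -19,"dz": 0,"spin": 0,"claw": 0},
    {"dx": 31,"dy": -19,"dz": 0,"spin": 0,"claw": 0},
    {"dx": 31,"dy": -19,"dz": 0,"spin": 0,"claw": 0},
    {"dx": 31,"dy": -19,"dz": 0,"spin": 0,"claw": 0},
    {"dx": 31,"dy": -19,"dz": 0,"spin": 0,"claw": 0},
    {"dx": 31,"dy": -19,"dz": 0,"spin": 0,"claw": 0},
    {"dx": 31,"dy": -19,"dz": 0,"spin": 0,"claw": 0},
    {"dx": 31,"dy": -19,"dz": 0,"spin": 0,"claw": 0},
    {"dx": 31,"dy": -19,"dz": 0,"spin": 0,"claw": 0},
    {"dx": 31,"dy": -19,"dz": 0,"spin": 0,"claw": 0},
    {"dx": 31,"dy": -19,"dz": 0,"spin": 0,"claw": 0},
    {"dx": 31,"dy": -19,"dz": 0,"spin": 0,"claw": 0},
    {"dx": 8,"dy": -32,"dz": 0,"spin": 0,"claw": 0},
    {"dx": 8,"dy": -32,"dz": 0,"spin": 0,"claw": 0},
    {"dx": 8,"dy": -32,"dz": 0,"spin": 0,"claw": 0},
    {"dx": 8,"dy": -32,"dz": 0,"spin": 0,"claw": 0},
    {"dx": 8,"dy": -32,"dz": 0,"spin": 0,"claw": 0},
    {"dx": 8,"dy": -32,"dz": 0,"spin": 0,"claw": 0}
  ]
}}

```text
clock: 1.85
position: [0.5524, 0.0199, 0.2202]
tool_rot: [-3.131, 0.013, 0.304]
wrist_force: [1.5, -0.1, -0.1]
gripper_width: 0.0855
```

Call:
{"name": "carry_out", "arguments": {
  "commands": [
    {"dx": 5,"dy": -30,"dz": 0,"spin": 0,"claw": 0},
    {"dx": 5,"dy": -30,"dz": 0,"spin": 0,"claw": 0},
    {"dx": 5,"dy": -30,"dz": 0,"spin": 0,"claw": 0},
    {"dx": 5,"dy": -30,"dz": 0,"spin": 0,"claw": 0},
    {"dx": 5,"dy": -30,"dz": 0,"spin": 0,"claw": 0},
    {"dx": 5,"dy": -30,"dz": 0,"spin": 0,"claw": 0},
    {"dx": 0,"dy": 0,"dz": 0,"spin": -1.4,"claw": 0},
    {"dx": 0,"dy": 0,"dz": 0,"spin": -1.4,"claw": 0},
    {"dx": 0,"dy": 0,"dz": 0,"spin": -1.4,"claw": 0},
    {"dx": 0,"dy": 0,"dz": 0,"spin": -1.4,"claw": 0},
    {"dx": 0,"dy": 0,"dz": 0,"spin": -1.4,"claw": 0},
    {"dx": 0,"dy": 0,"dz": 0,"spin": -1.4,"claw": 0},
    {"dx": 0,"dy": 0,"dz": 0,"spin": -1.4,"claw": 0},
    {"dx": 0,"dy": 0,"dz": 0,"spin": -1.4,"claw": 0},
    {"dx": 0,"dy": 0,"dz": 0,"spin": -1.4,"claw": 0},
    {"dx": 0,"dy": 0,"dz": 0,"spin": -1.4,"claw": 0},
    {"dx": 0,"dy": 0,"dz": 0,"spin": -1.4,"claw": 0},
    {"dx": 0,"dy": 0,"dz": 0,"spin": -1.4,"claw": 0},
    {"dx": 0,"dy": 0,"dz": 0,"spin": -1.4,"claw": 0},
    {"dx": 0,"dy": 0,"dz": 0,"spin": -1.4,"claw": 0}
  ]
}}

```text
clock: 3.52
position: [0.5159, 0.2201, 0.2154]
tool_rot: [-3.12, -0.019, 2.058]
wrist_force: [0.4, -0.3, 0.3]
gripper_width: 0.0852
```

```bash
cat > st.py <<'E'
from h import *
s=telemetry.get_state(); print(s['clock'],s['qpos'].round(3),s['position'].round(4),s['tool_rot'].round(3),s['wrist_force'].round(1),s['ft_torque'].round(2),s['gripper_width'])
im,d,c=snap('wrist','w1.png')
W=cloud(d,c); m=(W[...,2]>.085)&(W[...,2]<.13)&(np.hypot(W[...,0]-.525,W[...,1]-.195)<.06)
q=(W[m][:,:2]*1000).astype(np.float32); print(m.sum(), cv2.minAreaRect(q) if len(q)>5 else None)
E
python3 st.py
```

```text
3.5167 [ 0.216  0.272 -0.809  1.655  0.181  1.321 -0.137] [0.5159 0.2201 0.2154] [-3.12  -0.019  2.058] [ 0.4 -0.3  0.3] [-0.03 -0.03 -0.01] 0.08524790213853996
1089 ((525.6682739257812, 194.66983032226562), (13.892542839050293, 67.23851013183594), 44.92039108276367)
```

View pics/w1.png

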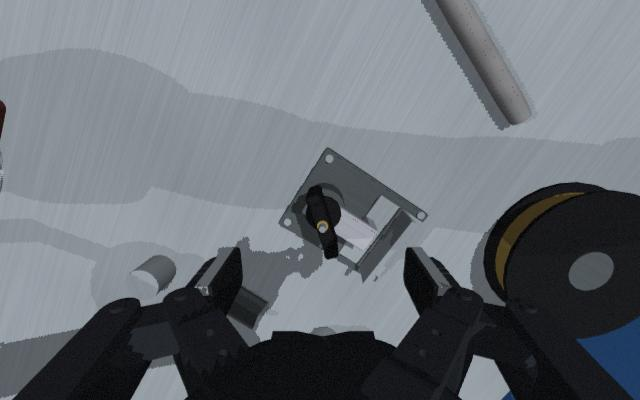

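The wrist view shows the knob at (322,225), and its fit agrees with the top view: centre (0.5256, 0.195), bar at -45°. Next I'll align with it.

Call:
{"name": "carry_out", "arguments": {
  "commands": [
    {"dx": -14,"dy": -2,"dz": 10,"spin": 0,"claw": 0},
    {"dx": -14,"dy": -2,"dz": 10,"spin": 0,"claw": 0},
    {"dx": 0,"dy": 0,"dz": 10,"spin": -1.2,"claw": 0},
    {"dx": 0,"dy": 0,"dz": 10,"spin": -1.2,"claw": 0},
    {"dx": 0,"dy": 0,"dz": 10,"spin": -1.1,"claw": 0},
    {"dx": 0,"dy": 0,"dz": 0,"spin": 0,"claw": 0}
  ]
}}

```text
clock: 4.07
position: [0.5248, 0.1894, 0.1604]
tool_rot: [-3.124, -0.025, 2.368]
wrist_force: [-0.3, -0.4, -0.2]
gripper_width: 0.0855
```

Call:
{"name": "carry_out", "arguments": {
  "commands": [
    {"dx": 3,"dy": 5,"dz": 12,"spin": 0,"claw": 0},
    {"dx": 0,"dy": 0,"dz": 18,"spin": 0,"claw": 0},
    {"dx": 0,"dy": 0,"dz": 18,"spin": 0,"claw": 0},
    {"dx": 0,"dy": 0,"dz": 18,"spin": 0,"claw": 0},
    {"dx": 0,"dy": 0,"dz": 0,"spin": 0,"claw": 0}
  ]
}}

```text
clock: 4.48
position: [0.5254, 0.1952, 0.0904]
tool_rot: [-3.125, -0.024, 2.341]
wrist_force: [-0.8, -0.9, -0.2]
gripper_width: 0.0853
```

Call:
{"name": "carry_out", "arguments": {
  "commands": [
    {"dx": 0,"dy": 0,"dz": 12,"spin": 0,"claw": 0},
    {"dx": 0,"dy": 0,"dz": 0,"spin": 0,"claw": 1},
    {"dx": 0,"dy": 0,"dz": 0,"spin": 0,"claw": 1},
    {"dx": 0,"dy": 0,"dz": 0,"spin": 0,"claw": 1},
    {"dx": 0,"dy": 0,"dz": 0,"spin": 0,"claw": 1},
    {"dx": 0,"dy": 0,"dz": 0,"spin": 0,"claw": 1},
    {"dx": 0,"dy": 0,"dz": 0,"spin": 0,"claw": 1}
  ]
}}

```text
clock: 5.07
position: [0.5254, 0.1959, 0.0798]
tool_rot: [-3.124, -0.023, 2.333]
wrist_force: [-15.0, -9.5, 35.4]
gripper_width: 0.0132
```

Call:
{"name": "carry_out", "arguments": {
  "commands": [
    {"dx": 0,"dy": 0,"dz": -1,"spin": 0,"claw": 1},
    {"dx": 0,"dy": 0,"dz": 0,"spin": 0,"claw": 1}
  ]
}}

```text
clock: 5.23
position: [0.5252, 0.1957, 0.0802]
tool_rot: [-3.124, -0.023, 2.332]
wrist_force: [0.6, 1.9, -4.2]
gripper_width: 0.0128
```

```bash
python3 st.py; python3 -c "
from h import *
print(bot.grip_depth)"
```

```text
5.2333 [ 0.229  0.414 -0.792  1.802  0.309  1.084  0.088] [0.5252 0.1957 0.0802] [-3.124 -0.023  2.332] [ 0.6  1.9 -4.2] [ 0.54 -0.72 -0.02] 0.012757504434890139
7342 ((527.0228271484375, 201.59664916992188), (63.65706253051758, 61.4283447265625), 78.1849594116211)
0.0187
```

Call:
{"name": "carry_out", "arguments": {
  "commands": [
    {"dx": 0,"dy": 0,"dz": 0,"spin": -0.8,"claw": 1},
    {"dx": 0,"dy": 0,"dz": 0,"spin": -0.8,"claw": 1},
    {"dx": 0,"dy": 0,"dz": 0,"spin": -0.8,"claw": 1},
    {"dx": 0,"dy": 0,"dz": 0,"spin": -0.8,"claw": 1},
    {"dx": 0,"dy": 0,"dz": 0,"spin": -0.8,"claw": 1},
    {"dx": 0,"dy": 0,"dz": 0,"spin": -0.8,"claw": 1}
  ]
}}

```text
clock: 5.78
position: [0.525, 0.1953, 0.0802]
tool_rot: [-3.135, -0.028, 2.766]
wrist_force: [0.5, 0.4, -5.3]
gripper_width: 0.0125
```

```bash
python3 st.py
```

```text
5.7833 [ 0.293  0.442 -0.876  1.8    0.357  1.098  0.486] [0.525  0.1953 0.0802] [-3.135 -0.028  2.766] [ 0.5  0.4 -5.3] [ 0.19 -0.37 -0.05] 0.01245102033430023
7318 ((520.8824462890625, 200.37661743164062), (59.8616943359375, 60.914512634277344), 16.966825485229492)
```

Call:
{"name": "carry_out", "arguments": {
  "commands": [
    {"dx": 0,"dy": 0,"dz": 0,"spin": -0.8,"claw": 1},
    {"dx": 0,"dy": 0,"dz": 0,"spin": -0.8,"claw": 1},
    {"dx": 0,"dy": 0,"dz": 0,"spin": -0.8,"claw": 1}
  ]
}}

```text
clock: 6.08
position: [0.5249, 0.1951, 0.0802]
tool_rot: [-3.141, -0.029, 2.982]
wrist_force: [0.3, 1.8, -5.2]
gripper_width: 0.0132
```

```bash
python3 st.py; python3 - <<'E'
from h import *
for n in('side','wrist'):
    snap(n,n+'2.png')
S=np.load('pics/side2.png.npz')['im'][110:200,270:380];w=np.load('pics/wrist2.png.npz')['im']
cv2.imwrite('pics/c2.png',np.hstack([cv2.resize(x[:,:,::-1],(400,330),interpolation=3) for x in (S,w)]))
E
```

```text
6.0833 [ 0.324  0.458 -0.919  1.799  0.383  1.107  0.682] [0.5249 0.1951 0.0802] [-3.141 -0.029  2.982] [ 0.3  1.8 -5.2] [ 0.05 -0.32 -0.07] 0.013202251798328029
7347 ((519.2888793945312, 198.5811767578125), (59.2024040222168, 60.7458610534668), 29.44236946105957)
```

View pics/c2.png

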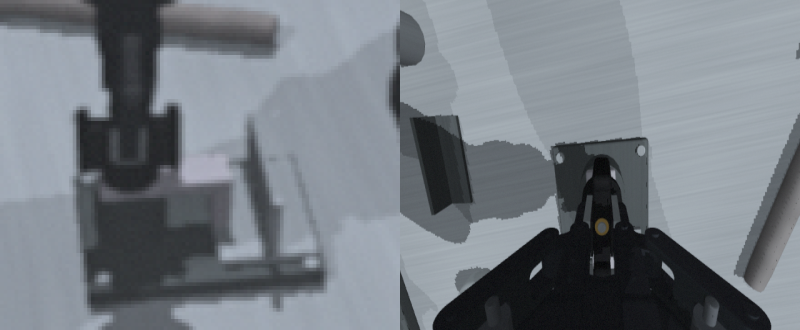

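The knob has turned 0.65 rad and is gripped. The wrist view shows the pin at about (321,275), between the pads. I'll read its height from the depth image.

```bash
cat > pin.py <<'E'
from h import *
s=telemetry.get_state(); print(s['clock'],s['tool_rot'].round(3),s['ft_torque'].round(2))
im,d,c=snap('wrist','p.png')
W=cloud(d,c); z=(W[...,2]*1000).round(0).astype(int)
print(z[255:300:3,305:340:3])
E
python3 pin.py
```

```text
6.2333 [-3.141 -0.029  2.977] [ 0.05 -0.34  0.1 ]
[[106 105 104 104 104 105 104 104 104 104 103 106]
 [109 109 105 104 104 105 105 104 104 105 104 109]
 [112 112 104 105 105 105 105 104 105 104 103 111]
 [114 114 103 104 105 104 105 104 104 103 104 115]
 [117 114 104 104 104 105 104 105 105 103 103 117]
 [117 114 103 104 103 104 105 106 104 104 103 117]
 [117 114 104 105 106 106 106 107 105 104 104 119]
 [117 116 103 105 105 106 106 106 106 105 104 117]
 [117 117 103 105 106 106 106 106 104 104 104 118]
 [118 115 104 105 105 106 107 104 105 104 103 118]
 [117 116 104 103 104 104 105 104 225 104 104 118]
 [118 118 104 104 104 105 104 104 104 104 104 117]
 [117 117 104 104 104 104 104 104 104 104 104 118]
 [117 117 104 104 105 103 104 104 104 104 103 117]
 [116 117 104 104 103 103 104 104 103 104 104 117]]
```

Pin top is at 106 mm, 2 mm above the bar, so it has clicked down. Now clockwise to the home stop.

Call:
{"name": "carry_out", "arguments": {
  "commands": [
    {"dx": 0,"dy": 0,"dz": 0,"spin": 0.8,"claw": 1},
    {"dx": 0,"dy": 0,"dz": 0,"spin": 0.8,"claw": 1},
    {"dx": 0,"dy": 0,"dz": 0,"spin": 0.8,"claw": 1},
    {"dx": 0,"dy": 0,"dz": 0,"spin": 0.8,"claw": 1},
    {"dx": 0,"dy": 0,"dz": 0,"spin": 0.8,"claw": 1},
    {"dx": 0,"dy": 0,"dz": 0,"spin": 0.8,"claw": 1},
    {"dx": 0,"dy": 0,"dz": 0,"spin": 0.8,"claw": 1},
    {"dx": 0,"dy": 0,"dz": 0,"spin": 0.8,"claw": 1},
    {"dx": 0,"dy": 0,"dz": 0,"spin": 0.8,"claw": 1},
    {"dx": 0,"dy": 0,"dz": 0,"spin": 0.8,"claw": 1},
    {"dx": 0,"dy": 0,"dz": 0,"spin": 0.8,"claw": 1},
    {"dx": 0,"dy": 0,"dz": 0,"spin": 0.8,"claw": 1},
    {"dx": 0,"dy": 0,"dz": 0,"spin": 0.8,"claw": 1},
    {"dx": 0,"dy": 0,"dz": 0,"spin": 0.8,"claw": 1}
  ]
}}

```text
clock: 7.45
position: [0.5256, 0.1959, 0.0802]
tool_rot: [-3.119, -0.014, 1.91]
wrist_force: [-0.4, -0.6, -6.2]
gripper_width: 0.0128
```

```bash
python3 st.py
```

```text
7.45 [ 0.168  0.389 -0.711  1.807  0.266  1.069 -0.301] [0.5256 0.1959 0.0802] [-3.119 -0.014  1.91 ] [-0.4 -0.6 -6.2] [ 0.42 -0.72  0.11] 0.012828501429870298
7374 ((529.6666259765625, 200.67552185058594), (65.03749084472656, 60.730865478515625), 53.93608856201172)
```

Turned 1.07 rad clockwise so far with only friction torque. Continue to the stop in smaller steps.

Call:
{"name": "carry_out", "arguments": {
  "commands": [
    {"dx": 0,"dy": 0,"dz": 0,"spin": 0.6,"claw": 1},
    {"dx": 0,"dy": 0,"dz": 0,"spin": 0.6,"claw": 1},
    {"dx": 0,"dy": 0,"dz": 0,"spin": 0.6,"claw": 1},
    {"dx": 0,"dy": 0,"dz": 0,"spin": 0.6,"claw": 1}
  ]
}}

```text
clock: 7.83
position: [0.5256, 0.196, 0.0803]
tool_rot: [-3.118, -0.008, 1.69]
wrist_force: [0.5, -1.5, -3.0]
gripper_width: 0.0128
```

```bash
python3 st.py
```

```text
7.8333 [ 0.135  0.378 -0.671  1.809  0.247  1.064 -0.508] [0.5256 0.196  0.0803] [-3.118 -0.008  1.69 ] [ 0.5 -1.5 -3. ] [-0.08 -0.48  3.03] 0.012845456851007096
7328 ((531.2434692382812, 201.44923400878906), (60.18354797363281, 63.634403228759766), 45.27632522583008)
```

The torque rose to 3 N m, so the knob is at its home stop. Release and lift straight up.

Call:
{"name": "carry_out", "arguments": {
  "commands": [
    {"dx": 0,"dy": 0,"dz": 0,"spin": 0,"claw": 1},
    {"dx": 0,"dy": 0,"dz": 0,"spin": 0,"claw": 0},
    {"dx": 0,"dy": 0,"dz": 0,"spin": 0,"claw": 0},
    {"dx": 0,"dy": 0,"dz": 0,"spin": 0,"claw": 0},
    {"dx": 0,"dy": 0,"dz": 0,"spin": 0,"claw": 0},
    {"dx": 0,"dy": 0,"dz": 0,"spin": 0,"claw": 0},
    {"dx": 0,"dy": 0,"dz": -15,"spin": 0,"claw": 0},
    {"dx": 0,"dy": 0,"dz": -25,"spin": 0,"claw": 0},
    {"dx": 0,"dy": 0,"dz": -25,"spin": 0,"claw": 0},
    {"dx": 0,"dy": 0,"dz": -25,"spin": 0,"claw": 0},
    {"dx": 0,"dy": 0,"dz": -25,"spin": 0,"claw": 0},
    {"dx": 0,"dy": 0,"dz": 0,"spin": 0,"claw": 0}
  ]
}}

```text
clock: 8.88
position: [0.5285, 0.195, 0.2013]
tool_rot: [-3.116, -0.009, 1.686]
wrist_force: [0.0, 0.6, 0.3]
gripper_width: 0.0857
```

```bash
python3 - <<'E'
from h import *
s=telemetry.get_state(); print(s['clock'],s['position'].round(3),s['wrist_force'].round(1),s['joint_vel'].round(3),s['gripper_width'])
im,d,c=snap('wrist','w3.png'); W=cloud(d,c)
def fit(W,x,y):
    m=(W[...,2]>.088)&(W[...,2]<.125)&(np.hypot(W[...,0]-x,W[...,1]-y)<.045); q=W[m]
    e=np.linalg.eigh(np.cov(q[:,:2].T))[1][:,1]; h=np.hypot(*(q[:,:2]-cv2.minAreaRect((q[:,:2]).astype(np.float32))[0]).T)<.003
    print(m.sum(),'bar angle',np.degrees(np.arctan2(e[1],e[0]))%180,'pin z',np.median(q[h,2]))
fit(W,.525,.195)
T=np.load('pics/top1.png.npz'); fit(cloud(T['d'],T),.5607,-.186); fit(cloud(T['d'],T),.525,.195)
im,d,c=snap('top','t3.png'); fit(cloud(d,c),.5607,-.186)
E
```

```text
8.8833 [0.528 0.195 0.201] [0.  0.6 0.3] [-0.     0.018  0.006  0.05   0.007 -0.041 -0.012] 0.08566382770167029
1185 bar angle 103.1766139696347 pin z 0.10580499486336564
236 bar angle 111.30926472353201 pin z 0.10606525867567292
278 bar angle 134.74619284839298 pin z 0.11299085007959342
238 bar angle 111.2814982328433 pin z 0.10593938439201406
```

View pics/w3.png

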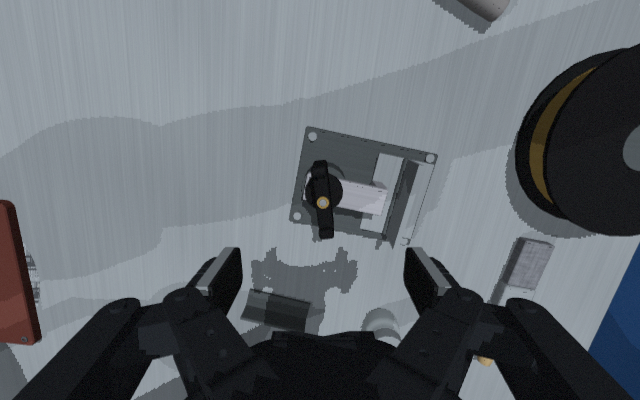

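The last view shows the tee knob free of the open gripper, at (322,200), with its pin low. The checks agree: pin top at 106 mm, a 3 N m reaction at the stop, and the other knob's bar still at 111.3°. The gripper yaw at the stop was about 6° past where the bar rests now. That fits finger give, and the bar is still about 8° tighter than the other clamp's bar. Handing in.

```bash
python3 -c "
from rig import hand_in; print(hand_in())"
```

```text
the job is handed in; nothing more can be done
None
```

I turned the left clamp's knob, the one holding the tee, back about 0.65 rad until its pin dropped. I then turned it clockwise to the stop, let go, lifted clear and handed in at about 9 s of the 32 s allowed.

- **Pin:** the top measured 113 mm at the start, about 106 mm after turning back, and still 105.8 mm at the end, so it is down.
- **Home stop:** the wrist moment rose from about 0.1 to 3.0 N m at the end of the clockwise turn. The bar came to rest at 103.2°, from 134.7° at the start. I could not read the joint itself. From the bar angle against the other clamp's tight knob, I estimate it at about 1.25 rad.
- **Other knob:** its bar measured 111.3° both before and after, so it did not move.
- **Robot:** the gripper was open, about 90 mm above the knob's pin, with under 1 N at the wrist.

One check disagreed slightly. The gripper's yaw at the stop was about 6° past where the bar rests now. I put this down to the fingers giving under load and did not grip the knob again to confirm it.

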